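# Lock the chisel rack and hold a chisel's edge up to the inspection camera

## Robot

A 7-joint arm with a two-finger parallel gripper is mounted at the origin on the work surface. World frame = base frame: x ahead of the robot, y to its left, z up, the work surface at z = 0. Lengths are in m, angles in rad, forces in N, time in s.
With the tool pointing down it reaches from about 0.4 to 0.85 m from the base axis. Payload 10.4 kg.
Tool frame: the origin (TCP) lies at the centre of the arm's flange, where the gripper is bolted on; the fingertips stand 173 mm ahead of it and the grasp point (between the pads) lies 155 mm ahead of it (manip.nose_length is the distance from the TCP to the fingertips, in m); z points along the fingers, x is the direction in which the jaws open and shut, and the axes are right-handed (so a half turn about z gives the same grasp; the last joint's range is limited). The gripper opens to 85 mm and grips with 20 to 120 N. Pads are 22 mm wide; open, the fingers measure 114 mm over their backs; the gripper's body (76 mm by 85 mm) begins 54 mm behind the grasp point. The pads swing forward as they close: fully open they stand 13 mm farther back than shut.
Start: joints at [1.211, 0.332, -0.065, 1.46, 0.022, 1.35, -0.088], TCP at [0.207, -0.59, 0.405] pointing down, gripper open.
Joint ranges: [-2.6, 2.6], [-0.5, 2.12], [-1.47, 1.34], [0.16, 2.42], [-1.27, 4.41], [0.06, 2.06], [-2.6, 2.6]. Speed limits (rad/s): [2.22, 2.22, 2.79, 2.79, 3.14, 3.14, 3.14].

## Interface

Orientations are given as a unit quaternion [x, y, z, w].
In Python, from workcell import status, cams, order, manip gives the robot as it stands.
- The arm moves only by the tool servo_tool, never from a script. Its argument "motion" is a list that holds one entry, the list of rows, each a list of 6 numbers: the shift along the tool's x, y, z in units of 50 mm (1.0 is 50 mm), then the turn, a rotation vector about the tool's x, y, z in units of 5 degrees (1.0 is 5 degrees). In form: [[[x, y, z, ax, ay, az], ...]]. A call has 1 to 12 rows; each row shifts and turns the pose as measured when the row begins, along the tool's axes as they then stand; what a row does not reach is not made up. A row lasts 1/10 s, in which the tool goes at most 50 mm and 8.59 degrees, less where a joint would pass 70% of its speed; a pose out of reach is approached as far as the arm can. A call is refused whole if a number of a shift passes 1 or a number of a turn 1, either way. A call with a gripper value outside its range is refused whole. "jaw" is the closure in counts, from 0 (fully open) to 255 (shut), set as the call begins (left out, the last holds). The fingers move at their own pace and stop on an object; "force" is the grip in N (left out, the last holds). Time passes only in rows, so rows that do not move let the fingers close. It gives the time, the measured TCP pose, the force and the opening at its end, in the units of the state.
- status.get_obs(): the state, without advancing time (a new reading comes with each control period).
- cams.camera(name): name is "scene" or "top" or "wrist"; returns a dict with "color" (384x512x3 uint8, red, green, blue), "vertical_fov" (degrees; the focal length in pixels is half the picture's height over the tangent of half this angle, whatever the lens; pixels are square), "cx", "cy" (the principal point, pixels), "extrinsics" (4x4, takes a point from camera to world coordinates). Camera axes: x right, y down, z forward; pixel columns grow to the right and rows downward; lengths in m; the calibration is good to about 2 mm. A picture is of the moment at which its call begins. There is no depth.
- order.hand_in(): hands the job in, once; it reports no verdict.
The state is a dict: "clock": time; "joint_pos": joint angles; "joint_velocities": joint speeds; "tau": joint torques, N m; "position": TCP position; "ee_rot": TCP orientation; "ft_force": force on the tool from outside, world axes, zero at the start; "torque": the same for the moment, N m; "grip_width": opening from 0.0 (shut) to 1.0 (fully open).
Only numpy, scipy, OpenCV 4.12 (cv2) and the standard library are available. Lean on these libraries where they do the work, as an engineer would, in place of code of your own. Each camera call takes 0.05 s, during which the arm holds its last target.

## Task

Swing the steel latch bar of the chisel rack all the way down into its catch, so that the block is locked. Then draw the chisel with the broad flat paddle handle straight up out of its slot and present it to the inspection camera: blade hanging straight down, the flat of the blade square to the lens, and the cutting edge in the air level with the middle of the lens and 70 mm straight in front of it. Finish holding it still there in the gripper, do not bump the camera at any time, and leave the other two tools in their slots.

Things in the scene. Friction and masses are not known exactly. Their poses are not given: they have to be found in the camera images.
- rack: Fixed rack. Steel plate 130 (x) by 330 (y) by 12 mm with a dark wooden block, 70 (x) by 200 (y) mm, y -155 to +45, top at z = 112 mm. Slots 11 (x) by 27 (y) mm at x = 0, y = -125, -70, -15 hold three tools in any order, handles up, resting by the handle's underside on the block's top. Latch post at the other end, y = 140. Origin: centre of the underside; z up, y along the row towards the post.
- latch (a joint): Latch bar's angle, rad: 0 = closed, level, its end between the two small steel cheeks of the catch on the block (a stop holds it there); grows as the free end rises, to 1.6 (upright). Steel bar 14 mm wide (rack x), 6 thick, 106 from hinge to free end. Swings in the rack's y-z plane; closed, it points along the rack's -y. Stiff: stays where left, moves with 1 to 2 N.
- hinge (a point): On the latch's hinge axis (which lies along the rack's x) and the bar's centre line, at rack (0, 140, 126) mm, on a steel post 30 (x) by 26 (y) mm and 130 mm high.
- latch_end (a point): Middle of the latch bar's free end, 106 mm from the hinge; closed, at rack (0, 34, 126) mm.
- chisel: Paddle-handled chisel, loose, 0.1 to 0.2 kg. Origin: centre of the handle's underside, z up along the handle, axes parallel to the rack's while in its slot. mm: brass collar 28 (x) by 32 (y), z 0 to 8; wooden handle 20 thick (x): neck 26 wide (y), z 8 to 34, then paddle 44 wide (y), z 34 to 80; steel blade below, 22 wide (y), 5 thick (x), to z = -84. The flats of paddle and blade face +x and -x.
- chisel_edge (a point): Middle of the chisel's cutting edge, at the chisel's (0, 0, -84) mm.
- straight: Neighbouring tool, to be left in its slot: plain straight round handle 24 mm in diameter with a steel cap, top 102 mm above the block; same collar and blade as the chisel. Origin: centre of the handle's underside.
- pear: Neighbouring tool, to be left in its slot: pear-shaped round handle, 28 mm at its widest and narrow at the top, 72 mm above the block; same collar and blade. Origin: centre of the handle's underside.
- camera: Inspection camera on a stand, fixed, grey box with a black lens in an aluminium ring (58 mm diameter), looking level along its own -x. Foot 110 (x) by 100 (y) mm, from x = -5 to 105; highest point 161 mm, at x = 75. Origin: on the table, x = 0 lies 30 mm behind the lens front; z up.
- lens (a point): Middle of the lens front, at the camera's (-30, 0, 120) mm.
- view (a point): Where the cutting edge is to be held: 70 mm straight in front of the lens, 120 mm above the table, at the camera's (-100, 0, 120) mm.
Mind the look-alikes: they are no part of the job. What is shaped like the pear but blue is not meant.

How it is judged:
On the way, in this order (a step that is already met when the one before it is completed fails the run):
1. the latch is swung fully down into its catch (value of joint latch below 0.06 rad), for 0.2 s.
2. the chisel is drawn clear of its slot (z of chisel_edge in the frame of rack above 0.114 m and contact force between chisel and the fingers above 0.5 N), for 0.2 s.
At the end, for the whole second after the job is handed in: Latch down (under 0.08 rad). Chisel held by the fingers alone, at rest, edge within 15 mm of the point 70 mm in front of the lens, within 0.16 rad of vertical and its flat within 0.19 rad of square to the lens. The other two tools stand in their slots (moved under 15 mm) (value of joint latch below 0.08 rad and distance between chisel_edge and view below 0.015 m and height (world z) of chisel above 0.18 m and angle between chisel's own z axis and vertical below 0.16 rad and angle between the x axis of chisel and the x axis of camera, either way round below 0.19 rad and linear speed of chisel below 0.02 m/s and contact force between chisel and the fingers above 1 N and contact force between chisel and camera below 0.1 N and contact force between chisel and rack below 0.1 N and z of each of straight, pear in the frame of rack below 0.12 m and distance of each of straight, pear from where it was at the start of the episode below 0.015 m); the arm keeps its last pose, push and grip.
It fails at once if the camera is bumped (contact force between camera and the arm above 2 N or contact force between camera and the fingers above 2 N or contact force between camera and chisel above 2 N).
It fails at once if another tool is pulled out of its slot (z of any of straight, pear in the frame of rack above 0.15 m).
It also fails if it takes over 61 s, if anything falls off the work surface, if the arm or the gripper's body presses on something with over 40 N, if the wrist force passes 120 N, or if a joint passes its speed limit or range.

## Working session

There is one attempt and no reset: what is moved stays moved. The work goes in short steps, Python scripts to look and compute and a tool call to move; the robot and the scene stay as the last step left them, time stands still between calls to the robot, and variables do not carry over. Pictures are saved under pics/ and viewed, and the job is handed in when it is done.

Besides the shell and the picture viewer there is one more tool, called after "Emit:" as name(argument=value, ...) on one line, values as JSON. servo_tool: Moves the arm, as the interface text tells. Its arguments: {"type":"object","properties":{"motion":{"type":"array","items":{"type":"array","items":{"type":"array","items":{"type":"number"}}}},"jaw":{"type":"number"},"force":{"type":"number"}},"required":["motion"]}

```bash
ls; mkdir -p pics; python3 - <<'E'
from workcell import status,cams,order,manip
import cv2,numpy as np
print(status.get_obs()); print(manip.nose_length)
for n in ['scene','top','wrist']:
    c=cams.camera(n); cv2.imwrite(f'pics/{n}0.png',c['color'][:,:,::-1])
    np.savez(f'{n}0.npz',**{k:np.array(v) for k,v in c.items()})
    print(n,c['vertical_fov'],c['cx'],c['cy'],np.round(c['extrinsics'],3).tolist(), [k for k in c])
E
```

```text
pics
{'clock': 0.0, 'joint_pos': array([ 1.21138229,  0.33286096, -0.06469809,  1.46097449,  0.0215846 ,
        1.34990675, -0.08849188]), 'joint_velocities': array([ 0.00144989, -0.00033381,  0.00103949,  0.00287106, -0.0008104 ,
       -0.00066048, -0.00033414]), 'tau': array([-4.72355605e-04, -6.25442362e+01,  4.88822884e-02, -3.91600370e+01,
        1.62223406e-02,  9.89093125e-03, -7.57779981e-05]), 'position': array([ 0.20651099, -0.58974709,  0.40390672]), 'ee_rot': array([ 8.15629924e-01, -5.78573502e-01, -6.08749727e-04, -3.98074870e-04]), 'ft_force': array([ 0.21048441, -0.67069371,  0.04573365]), 'torque': array([ 0.02287078, -0.06032165,  0.03424119]), 'grip_width': 1.0037673636206248}
0.1734
scene 57.80950118220997 258.13159912574235 189.2624753698268 [[0.666, 0.45, -0.596, 1.128], [0.746, -0.417, 0.519, -0.53], [-0.015, -0.79, -0.613, 0.725], [0.0, 0.0, 0.0, 1.0]] ['color', 'vertical_fov', 'cx', 'cy', 'extrinsics']
top 48.313473213144796 254.23180378982397 201.4768818336415 [[-0.006, -0.993, 0.118, 0.413], [-1.0, 0.009, 0.021, -0.026], [-0.022, -0.118, -0.993, 1.332], [0.0, 0.0, 0.0, 1.0]] ['color', 'vertical_fov', 'cx', 'cy', 'extrinsics']
wrist 69.15928412395824 255.23542109363063 191.0762757605802 [[0.331, -0.901, -0.279, 0.278], [-0.943, -0.317, -0.097, -0.565], [-0.001, 0.296, -0.955, 0.373], [0.0, 0.0, 0.0, 1.0]] ['color', 'vertical_fov', 'cx', 'cy', 'extrinsics']
```

View pics/scene0.png

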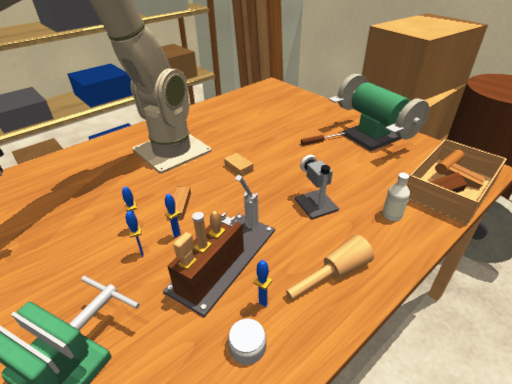

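View pics/top0.png

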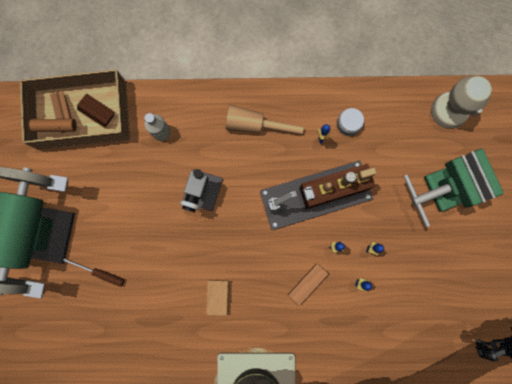

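View pics/wrist0.png

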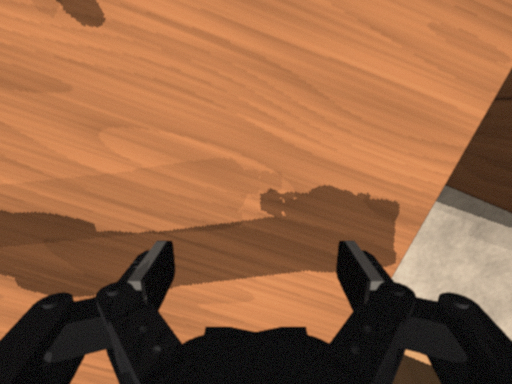

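```bash
python3 - <<'E'
import cv2
a=cv2.imread('pics/top0.png'); cv2.imwrite('pics/topc.png',cv2.resize(a[140:240,170:390],None,fx=3.6,fy=3.6,interpolation=cv2.INTER_CUBIC))
a=cv2.imread('pics/scene0.png'); cv2.imwrite('pics/scenec.png',cv2.resize(a[140:310,155:355],None,fx=3.5,fy=3.5,interpolation=cv2.INTER_CUBIC))
E
```

```text
(no output)
```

View pics/topc.png

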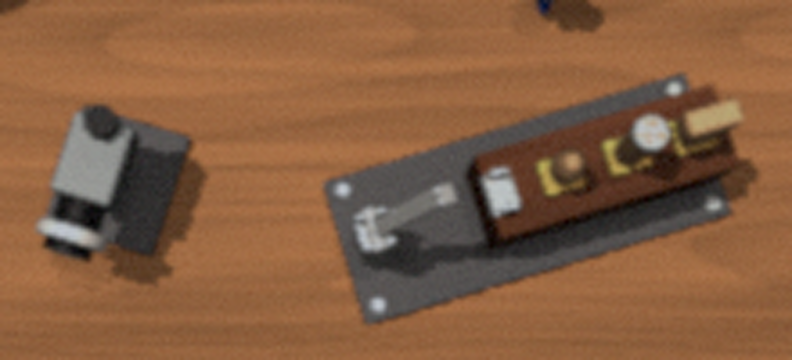

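View pics/scenec.png

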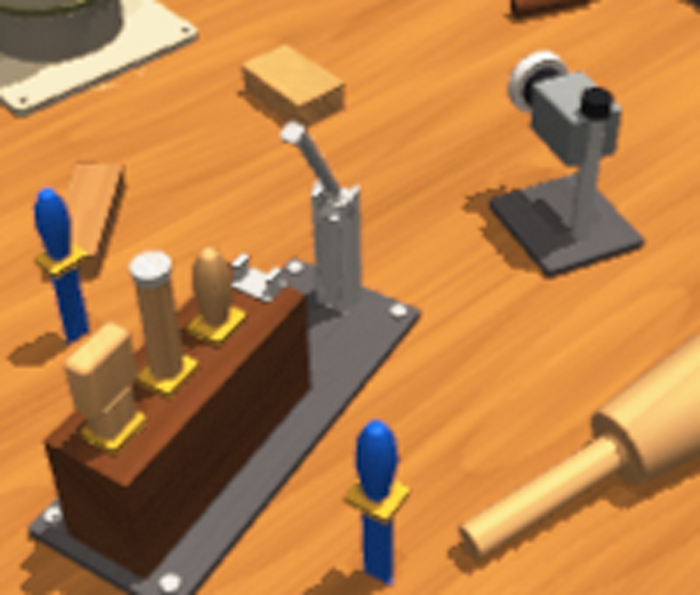

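```bash
cat > h.py <<'E'
import numpy as np,cv2
from scipy.spatial.transform import Rotation as R
def load(n): return dict(np.load(n+'.npz'))
def ray(c,u,v):
    h=c['color'].shape[0]; f=h/2/np.tan(np.radians(float(c['vertical_fov']))/2)
    d=np.array([(u-c['cx'])/f,(v-c['cy'])/f,1.]); E=c['extrinsics']
    d=E[:3,:3]@d; return E[:3,3],d/np.linalg.norm(d)
def onz(c,u,v,z):
    o,d=ray(c,u,v); return o+d*(z-o[2])/d[2]
def tri(*rs):
    A=sum(np.eye(3)-np.outer(d,d) for o,d in rs); b=sum((np.eye(3)-np.outer(d,d))@o for o,d in rs)
    p=np.linalg.solve(A,b); return p,[np.linalg.norm((np.eye(3)-np.outer(d,d))@(p-o)) for o,d in rs]
def proj(c,p):
    E=c['extrinsics']; q=E[:3,:3].T@(np.asarray(p)-E[:3,3]); h=c['color'].shape[0]; f=h/2/np.tan(np.radians(float(c['vertical_fov']))/2)
    return np.array([c['cx']+f*q[0]/q[2],c['cy']+f*q[1]/q[2]])
def snap(n,tag):
    from workcell import cams
    c=cams.camera(n); np.savez(tag+'.npz',**{k:np.array(v) for k,v in c.items()}); cv2.imwrite(f'pics/{tag}.png',c['color'][:,:,::-1]); return c
E
python3 - <<'E'
from h import *
c=load('top0'); im=c['color'].astype(int)
# bright gray
m=((im.min(2)>130)&(im.max(2)-im.min(2)<40)).astype(np.uint8)
n,l,s,ce=cv2.connectedComponentsWithStats(m)
for i in range(1,n):
    if 160<ce[i][0]<390 and 140<ce[i][1]<240: print(s[i],ce[i].round(1))
m=((im.max(2)<110)&(im.max(2)-im.min(2)<22)).astype(np.uint8)
n,l,s,ce=cv2.connectedComponentsWithStats(m)
for i in range(1,n):
    if s[i][4]>100 and 160<ce[i][0]<390 and 140<ce[i][1]<240: print('d',s[i],ce[i].round(1))
px=lambda a:(170+a[0]/3.6,140+a[1]/3.6)
for p in [(343,190),(675,88),(713,204),(377,305)]: print('screw',onz(c,*px(p),.012).round(3))
for p in [(327,183),(683,75),(733,213),(367,322)]: print('corner',onz(c,*px(p),.012).round(3))
E
```

```text
[355 163   4   3  10] [356.8 164. ]
[185 172  20  24 257] [194.1 185.4]
[346 172  10   9  66] [350.4 176.3]
[306 187   5   2   7] [307.9 187.4]
[305 189   9  11  67] [309.  193.7]
[263 191   4   4  12] [264.7 192.2]
[291 192   5   5  20] [293.  193.8]
[367 196   3   2   6] [368.  196.5]
[269 198  11  12  67] [272.7 203.7]
[181 201  16   7  62] [188.2 203.9]
[273 223   4   4  14] [274.5 224.3]
d [ 261  161  111   68 2386] [306.4 200.5]
d [183 170  39  41 770] [205.  190.9]
screw [ 0.597 -0.033  0.012]
screw [ 0.684 -0.321  0.012]
screw [ 0.582 -0.35   0.012]
screw [ 0.497 -0.061  0.012]
corner [ 0.603 -0.019  0.012]
corner [ 0.695 -0.329  0.012]
corner [ 0.574 -0.367  0.012]
corner [ 0.483 -0.052  0.012]
```

Emit:
servo_tool(motion=[[[0, 0, -0.2, 0, 0, -1], [0, 0, -0.2, 0, 0, -1], [0, 0, -0.2, 0, 0, -1], [0, 0, -0.2, 0, 0, -1], [0, 0, -0.2, 0, 0, -1], [0, 0, -0.2, 0, 0, -1], [0, 0, -0.2, 0, 0, -1], [0, 0, -0.2, 0, 0, -1], [0, 0, -0.2, 0, 0, -1], [0, 0, -0.2, 0, 0, -1], [0, 0, 0, 0, 0, -1], [0, 0, 0, 0, 0, -1]]], jaw=255, force=40)

```text
clock: 1.35
position: [0.2065, -0.5898, 0.5033]
ee_rot: [0.997, -0.073, -0.002, -0.005]
ft_force: [0.0, 0.1, -0.6]
grip_width: -0.001
```

Emit:
servo_tool(motion=[[[0, 0, 0, 0, 0, -1], [0, 0, 0, 0, 0, -1], [0, 0, 0, 0, 0, -1], [0, 0, 0, 0, 0, -1], [0, 0, 0, 0, 0, -1]]])

```text
clock: 1.85
position: [0.2064, -0.5899, 0.5018]
ee_rot: [0.988, 0.154, -0.002, -0.006]
ft_force: [-0.4, 0.3, -0.3]
grip_width: -0.002
```

Emit:
servo_tool(motion=[[[0.8, -0.39, 0, 0, 0, 0], [0.8, -0.39, 0, 0, 0, 0], [0.8, -0.39, 0, 0, 0, 0], [0.8, -0.39, 0, 0, 0, 0], [0.8, -0.39, 0, 0, 0, 0], [0.8, -0.39, 0, 0, 0, 0], [0.8, -0.39, 0, 0, 0, 0], [0.8, -0.39, 0, 0, 0, 0], [0.8, -0.39, 0, 0, 0, 0], [0.8, -0.39, 0, 0, 0, 0], [0.8, -0.39, 0, 0, 0, 0], [0.8, -0.39, 0, 0, 0, 0]]])

```text
clock: 3.05
position: [0.6002, -0.2138, 0.4994]
ee_rot: [0.989, 0.148, -0.005, -0.007]
ft_force: [0.3, -0.0, -0.9]
grip_width: -0.002
```

```bash
python3 - <<'E'
from h import *
from workcell import status
c=snap('wrist','w1'); o=status.get_obs(); print(o['position'],R.from_quat(o['ee_rot']).as_matrix().round(3)); print(c['extrinsics'].round(3))
E
```

```text
[ 0.60418116 -0.20622812  0.49832214] [[ 0.954  0.301 -0.01 ]
 [ 0.301 -0.953  0.018]
 [-0.004 -0.021 -1.   ]]
[[ 0.956  0.283  0.076  0.578]
 [ 0.293 -0.917 -0.27  -0.142]
 [-0.007  0.28  -0.96   0.469]
 [ 0.     0.     0.     1.   ]]
```

View pics/w1.png

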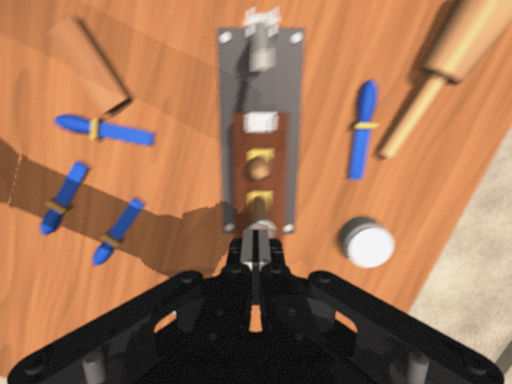

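Emit:
servo_tool(motion=[[[0, 0, 0, 0, 0, 0], [0, 0, 0, 0, 0, 0], [0, 0, 0, 0, 0, 0]]])

```text
clock: 3.4
position: [0.6053, -0.2044, 0.4969]
ee_rot: [0.988, 0.154, -0.005, -0.011]
ft_force: [-0.2, 0.5, 0.5]
grip_width: 0.002
```

```bash
python3 - <<'E'
from h import *
from workcell import status
c=snap('wrist','w2'); o=status.get_obs(); print(o['position'],R.from_quat(o['ee_rot']).as_matrix().round(3))
im=c['color']
cv2.imwrite('pics/w2c.png',cv2.resize(im[0:250,200:320,::-1],None,fx=2.4*1.0,fy=2.4,interpolation=cv2.INTER_CUBIC))
im=im.astype(int)
m=((im.min(2)>150)&(im.max(2)-im.min(2)<40)).astype(np.uint8)
n,l,s,ce=cv2.connectedComponentsWithStats(m)
for i in range(1,n):
    if 200<ce[i][0]<320 and ce[i][1]<250 and s[i][4]>8: print(s[i],ce[i].round(1),onz(c,*ce[i],.012).round(4))
E
```

```text
[ 0.60512785 -0.20463895  0.49689704] [[ 0.952  0.304 -0.012]
 [ 0.305 -0.952  0.02 ]
 [-0.006 -0.022 -1.   ]]
[ 237   20   31   64 1170] [251.3  49. ] [ 0.5467 -0.0499  0.012 ]
[214  41   9  10  75] [218.1  45.7] [ 0.4987 -0.0606  0.012 ]
[285  42  10  11  81] [289.3  47.1] [ 0.5995 -0.0303  0.012 ]
[237 123  29  19 508] [250.7 131.6] [ 0.5822 -0.1647  0.012 ]
[277 232   7   7  41] [280.  235.2] [ 0.6863 -0.3209  0.012 ]
```

View pics/w2c.png

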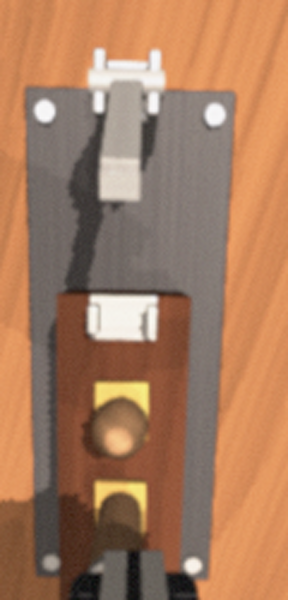

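```bash
cat >> h.py <<'E'
C=np.array([.592,-.191,0]); a=np.radians(16.65); XR=np.array([np.cos(a),np.sin(a),0]); YR=np.array([-np.sin(a),np.cos(a),0])
def r2w(x,y,z): return C+XR*x+YR*y+np.array([0,0,z])
def onx0(c,u,v):
    o,d=ray(c,u,v); t=((C-o)@XR)/(d@XR); p=o+t*d; q=p-C; return np.array([q@XR,q@YR,p[2]])
E
python3 - <<'E'
from h import *
w=load('w2'); s=load('scene0'); t=load('top0')
H=r2w(0,.14,.126)
for th in np.arange(.4,1.61,.1):
    p=r2w(0,.14-.106*np.cos(th),.126+.106*np.sin(th)); print(round(th,1),proj(w,p).round(1),proj(s,p).round(1),proj(t,p).round(1))
print('hinge',proj(w,H).round(1),proj(s,H).round(1))
for n,y in (('chis',-.125),('str',-.07),('pear',-.015)):
    print(n,proj(s,r2w(0,y,.112)).round(1),proj(t,r2w(0,y,.192)).round(1))
E
```

```text
0.4 [249.5 127.9] [228.7 203.5] [308.5 190.8]
0.5 [249.3 123.8] [229.5 199.5] [307.2 190.8]
0.6 [249.1 118.3] [230.6 195.4] [305.6 190.9]
0.7 [249.  111.5] [231.9 191.4] [303.6 191.2]
0.8 [248.9 103.2] [233.4 187.4] [301.3 191.6]
0.9 [248.8  93.5] [235.  183.4] [298.7 192.1]
1.0 [248.7  82.2] [236.9 179.6] [295.7 192.7]
1.1 [248.7  69.6] [238.8 176. ] [292.5 193.4]
1.2 [248.7  55.6] [240.9 172.7] [289.1 194.3]
1.3 [248.7  40.6] [243.1 169.6] [285.5 195.3]
1.4 [248.8  24.6] [245.3 166.9] [281.7 196.3]
1.5 [249.    8.1] [247.6 164.4] [277.9 197.4]
1.6 [249.2  -8.6] [249.8 162.4] [274.  198.6]
hinge [251.8  34.8] [250.4 195.2]
chis [187.4 263.2] [368.8 171.3]
str [202.8 247.7] [349.3 177.3]
pear [216.8 233.4] [329.8 183.3]
```

Emit:
servo_tool(motion=[[[-0.05, -0.7, 0, -0.25, 0.07, 0.23], [-0.05, -0.7, 0, 0, 0, 0], [-0.05, -0.7, 0, 0, 0, 0], [-0.05, -0.7, 0, 0, 0, 0], [0, 0, 0, 0, 0, 0], [0, 0, 0, 0, 0, 0], [0, 0, 0, 0, 0, 0]]])

```text
clock: 4.15
position: [0.55, -0.0796, 0.4984]
ee_rot: [0.991, 0.134, 0.0, 0.003]
ft_force: [0.2, -0.4, -0.1]
grip_width: -0.001
```

```bash
cat >> h.py <<'E'
def st():
    from workcell import status
    o=status.get_obs(); M=R.from_quat(o['ee_rot']).as_matrix(); p=o['position']; t=p+M[:,2]*.1734; q=t-C
    v=M.T@np.array([0,0,-1]); ax=np.degrees(np.cross([0,0,1],v))/5
    print('clk',o['clock'],'tcp',p.round(4),'tip rack mm',(1000*np.array([q@XR,q@YR,t[2]])).round(1),'yaw',np.degrees(np.arctan2(M[1,0],M[0,0])).round(2),'tiltfix',ax.round(2),'F',o['ft_force'].round(1),'w',round(o['grip_width'],3),'j',o['joint_pos'].round(2))
E
python3 -c "
from h import *;st();snap('scene','s3')"
```

```text
clk 4.15 tcp [ 0.55   -0.0796  0.4984] tip rack mm [ -8.3 117.7 325. ] yaw 15.44 tiltfix [ 0.07  0.   -0.  ] F [ 0.2 -0.4 -0.1] w -0.001 j [ 0.6   0.2  -0.63  1.47  0.12  1.51  0.24]
```

View pics/s3.png

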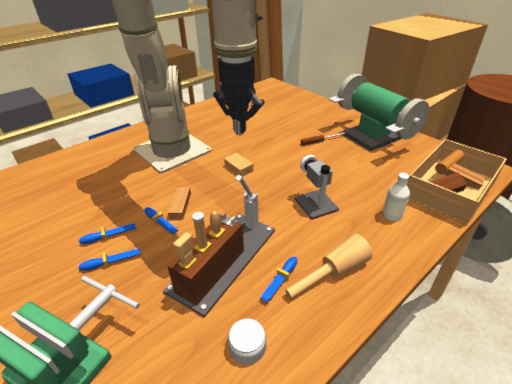

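Emit:
servo_tool(motion=[[[0.16, -0.14, 0.5, 0.05, 0, -0.24], [0, 0, 0.6, 0, 0, 0], [0, 0, 0.6, 0, 0, 0], [0, 0, 0.5, 0, 0, 0], [0, 0, 0, 0, 0, 0], [0, 0, 0, 0, 0, 0]]])

```text
clock: 4.8
position: [0.5576, -0.0796, 0.385]
ee_rot: [0.99, 0.139, 0.0, 0.001]
ft_force: [0.0, -0.4, 0.2]
grip_width: 0.0
```

```bash
python3 -c "
from h import *;st();c=snap('scene','s4');snap('wrist','w4')
cv2.imwrite('pics/s4c.png',cv2.resize(c['color'][80:300,155:355,::-1],None,fx=2.7,fy=2.7,interpolation=cv2.INTER_CUBIC))"
```

```text
clk 4.8 tcp [ 0.5576 -0.0796  0.385 ] tip rack mm [ -0.9 116.2 211.6] yaw 15.97 tiltfix [ 0.03 -0.01  0.  ] F [ 0.  -0.4  0.2] w 0.0 j [ 0.59  0.27 -0.62  1.63  0.16  1.3   0.22]
```

View pics/s4c.png

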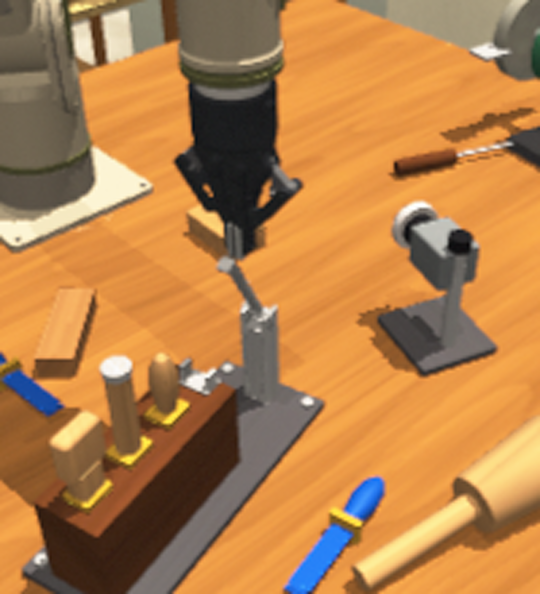

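View pics/w4.png

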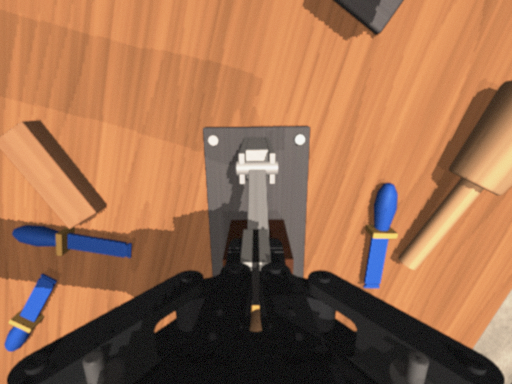

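Emit:
servo_tool(motion=[[[0.02, 0.12, 0.34, 0, 0, -0.1], [0, 0.26, 0.2, 0, 0, 0], [0, 0.22, 0.24, 0, 0, 0], [0, 0.16, 0.28, 0, 0, 0], [0, 0, 0, 0, 0, 0]]])

```text
clock: 5.4
position: [0.5713, -0.1198, 0.3308]
ee_rot: [0.99, 0.143, 0.003, 0.002]
ft_force: [-0.9, -0.1, 0.6]
grip_width: 0.001
```

```bash
python3 -c "
from h import *;st()"
```

```text
clk 5.4 tcp [ 0.5713 -0.1198  0.3308] tip rack mm [  1.4  73.2 157.4] yaw 16.45 tiltfix [ 0.06 -0.06  0.  ] F [-0.9 -0.1  0.6] w 0.001 j [ 0.61  0.35 -0.59  1.65  0.21  1.2   0.26]
```

Now down at y ≈ 72, z 157 → 124.

Emit:
servo_tool(motion=[[[0, 0, 0.25, 0, 0, 0], [0, 0, 0.2, 0, 0, 0], [0, 0, 0.15, 0, 0, 0], [0, 0, 0, 0, 0, 0]]])

```text
clock: 5.8
position: [0.5724, -0.1199, 0.3024]
ee_rot: [0.99, 0.143, 0.004, 0.003]
ft_force: [-7.3, -1.2, 12.5]
grip_width: 0.004
```

```bash
python3 -c "
from h import *;st();c=snap('scene','s5')
cv2.imwrite('pics/s5c.png',cv2.resize(c['color'][100:300,155:355,::-1],None,fx=2.9,fy=2.9,interpolation=cv2.INTER_CUBIC))"
```

```text
clk 5.8 tcp [ 0.5724 -0.1199  0.3024] tip rack mm [  2.9  72.3 129. ] yaw 16.42 tiltfix [ 0.09 -0.09  0.  ] F [-7.3 -1.2 12.5] w 0.004 j [ 0.6   0.38 -0.58  1.68  0.23  1.15  0.25]
```

View pics/s5c.png

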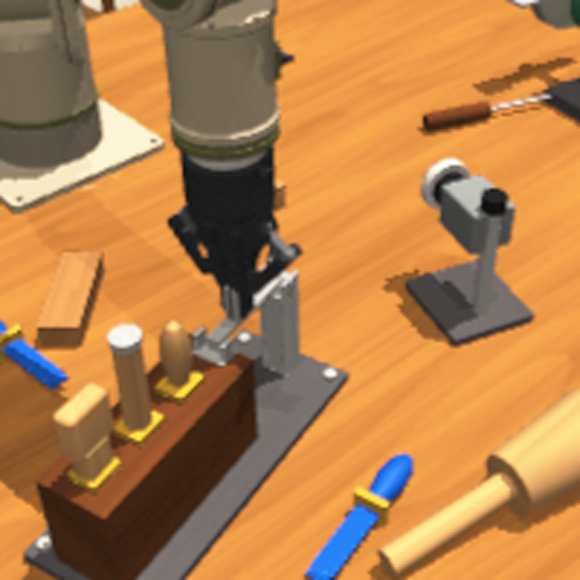

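Emit:
servo_tool(motion=[[[0, 0, 0.05, 0, 0, 0], [0, 0, 0.05, 0, 0, 0], [0, 0, 0.05, 0, 0, 0], [0, 0, 0, 0, 0, 0]]])

```text
clock: 6.25
position: [0.5722, -0.1187, 0.303]
ee_rot: [0.99, 0.143, 0.005, 0.007]
ft_force: [-0.5, 0.1, -0.2]
grip_width: -0.0
```

```bash
python3 -c "
from h import *;st()"
```

```text
clk 6.25 tcp [ 0.5722 -0.1187  0.303 ] tip rack mm [  3.1  72.4 129.6] yaw 16.47 tiltfix [ 0.17 -0.09  0.  ] F [-0.5  0.1 -0.2] w -0.0 j [ 0.6   0.38 -0.58  1.68  0.24  1.14  0.24]
```

Emit:
servo_tool(motion=[[[0, 0, -0.3, 0, 0, 0], [0, 0, -0.6, 0, 0, 0], [0, 0, -0.8, 0, 0, 0], [0, 0, -0.9, 0, 0, 0], [0, 0, -0.9, 0, 0, 0], [0, 0, -0.6, 0, 0, 0], [0, 0, 0, 0, 0, 0], [0, 0, 0, 0, 0, 0]]])

```text
clock: 7.05
position: [0.5684, -0.1124, 0.5196]
ee_rot: [0.989, 0.146, 0.006, 0.006]
ft_force: [0.3, -0.9, -0.1]
grip_width: 0.003
```

```bash
python3 -c "
from h import *;st();c=snap('scene','s6');snap('wrist','w6')
cv2.imwrite('pics/s6c.png',cv2.resize(c['color'][140:300,155:355,::-1],None,fx=3.5,fy=3.5,interpolation=cv2.INTER_CUBIC))"
```

```text
clk 7.05 tcp [ 0.5684 -0.1124  0.5196] tip rack mm [  1.6  79.7 346.3] yaw 16.82 tiltfix [ 0.15 -0.11  0.  ] F [ 0.3 -0.9 -0.1] w 0.003 j [ 0.61  0.24 -0.61  1.37  0.15  1.56  0.31]
```

View pics/s6c.png

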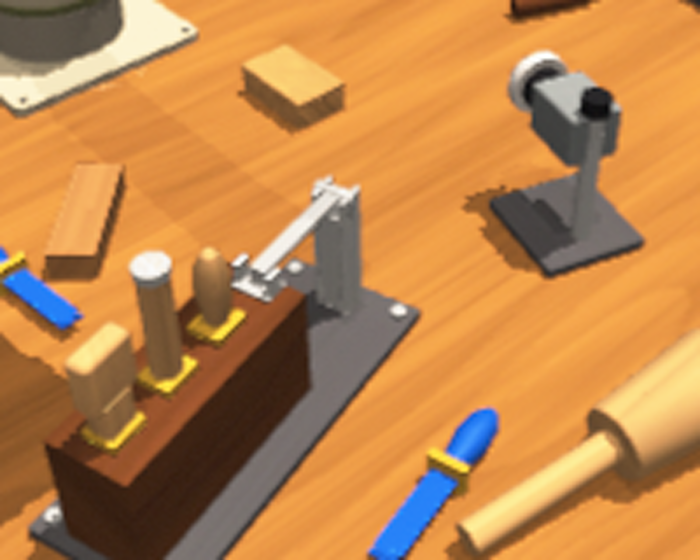

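View pics/w6.png

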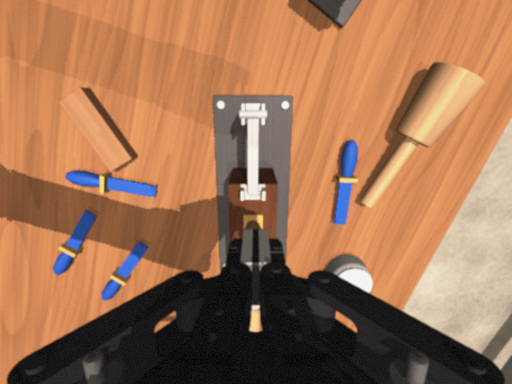

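```bash
python3 - <<'E'
from h import *
s=load('s6');t=load('top0')
for th in (0,.06,.12,.2): print(th,((proj(s,r2w(0,.14-.106*np.cos(th),.126+.106*np.sin(th)))-[155,140])*3.5).round(1))
pt=lambda x,y:(170+x/3.6,140+y/3.6); ps=lambda x,y:(155+x/3.5,140+y/3.5)
print('knob',tri(ray(t,*pt(101,122)),ray(s,*ps(598,97))))
print('ring',tri(ray(t,*pt(70,228)),ray(s,*ps(536,80))))
print('foot corners', [onz(t,*pt(*q),.01).round(3) for q in ((190,140),(155,252))], [onz(s,*ps(*q),.005).round(3) for q in ((492,202),(548,272),(642,240))])
E
```

```text
0 [255.2 271.9]
0.06 [254.7 265.3]
0.12 [254.6 258.3]
0.2 [254.8 248.5]
knob (array([0.63351438, 0.15692533, 0.15789672]), [np.float64(0.002406305638226425), np.float64(0.002406305638226672)])
ring (array([0.55175568, 0.18275028, 0.12423976]), [np.float64(0.0019181125103622796), np.float64(0.0019181125103622369)])
foot corners [array([0.643, 0.1  , 0.01 ]), array([0.545, 0.13 , 0.01 ])] [array([0.546, 0.138, 0.005]), array([0.645, 0.104, 0.005]), array([0.674, 0.198, 0.005])]
```

Emit:
servo_tool(motion=[[[0.2, -0.78, 0, 0.15, -0.11, 0], [0.2, -0.78, 0, 0, 0, 0], [0.2, -0.78, 0, 0, 0, 0], [0.2, -0.78, 0, 0, 0, 0], [0.2, -0.78, 0, 0, 0, 0], [0, 0, 0, 0, 0, 0], [0, 0, 0, 0, 0, 0], [0, 0, 0, 0, 0, 0]]], jaw=0)

```text
clock: 7.95
position: [0.5589, 0.0934, 0.5074]
ee_rot: [0.989, 0.145, -0.009, -0.001]
ft_force: [-0.3, -0.9, 0.4]
grip_width: 0.996
```

```bash
python3 - <<'E'
from h import *
st();c=snap('wrist','w7')
E
```

```text
clk 7.95 tcp [0.5589 0.0934 0.5074] tip rack mm [ 46.7 282.8 334.1] yaw 16.67 tiltfix [-0.06  0.2   0.  ] F [-0.3 -0.9  0.4] w 0.996 j [ 0.35  0.25 -0.73  1.41  0.16  1.56 -0.07]
```

View pics/w7.png

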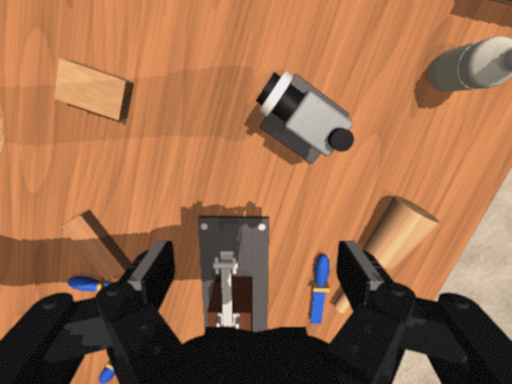

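```bash
python3 - <<'E'
from h import *
c=load('w7'); cv2.imwrite('pics/w7c.png',cv2.resize(c['color'][60:180,240:370,::-1],None,fx=5,fy=5,interpolation=cv2.INTER_CUBIC))
E
```

```text
(no output)
```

View pics/w7c.png

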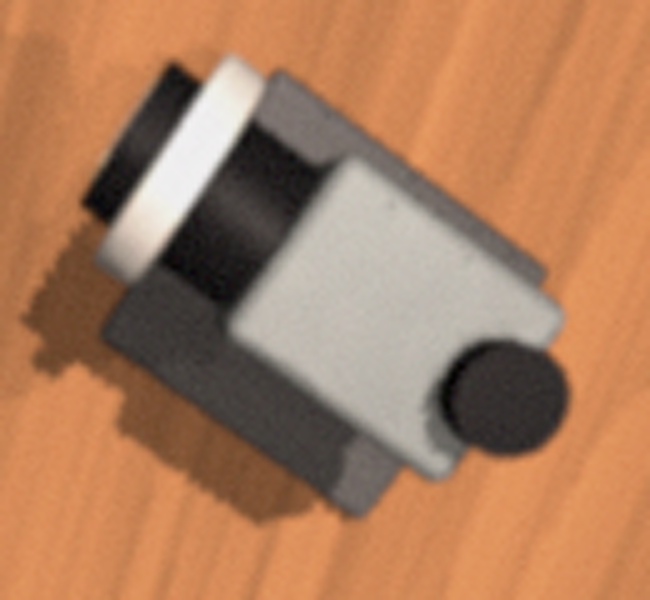

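```bash
python3 - <<'E'
from h import *
c=load('w7'); P=lambda x,y:(240+x/5,60+y/5)
k=onz(c,*P(507,397),.161); l=onz(c,*P(130,137),.12); l2=onz(c,*P(130,137),.135)
print('cam pos',c['extrinsics'][:3,3]); print(k,l,l2,np.linalg.norm((k-l)[:2]),np.linalg.norm((k-l2)[:2]))
for L in (l,l2):
    d=(k-L)[:2]; print(np.degrees(np.arctan2(d[1],d[0])))
# body top edges direction (level line): (345,155)-(565,315), (230,325)-(440,478)
for p,q,z in (((345,155),(565,315),.145),((230,325),(440,478),.145),((278,72),(548,272),.01),((105,335),(355,518),.01),((235,55),(100,262),.12),((172,65),(88,210),.12)):
    A=onz(c,*P(*p),z);B=onz(c,*P(*q),z); d=(B-A)[:2]; print(A.round(4),B.round(4),np.linalg.norm(d).round(4),np.degrees(np.arctan2(d[1],d[0])).round(1))
E
```

```text
cam pos [0.53726622 0.16511428 0.4764476 ]
[0.63385765 0.15754675 0.161     ] [0.53713341 0.18803594 0.12      ] [0.537139   0.18707135 0.135     ] 0.10141582038186792 0.10112467019458006
-17.49577648488147
-16.975482424713967
[0.5843 0.1966 0.145 ] [0.6445 0.1784 0.145 ] 0.0629 -16.8
[0.5715 0.154  0.145 ] [0.6307 0.1348 0.145 ] 0.0622 -18.1
[0.5754 0.2263 0.01  ] [0.6778 0.1947 0.01  ] 0.1072 -17.1
[0.5474 0.1347 0.01  ] [0.6462 0.1013 0.01  ] 0.1043 -18.7
[0.5554 0.2125 0.12  ] [0.5387 0.1583 0.12  ] 0.0567 -107.2
[0.5419 0.2062 0.12  ] [0.5323 0.1691 0.12  ] 0.0382 -104.5
```

Emit:
servo_tool(motion=[[[-0.1, 0.9, 0, -0.06, 0.2, 0], [-0.1, 0.9, 0, 0, 0, 0], [-0.1, 0.9, 0, 0, 0, 0], [-0.1, 0.9, 0, 0, 0, 0], [-0.1, 0.9, 0, 0, 0, 0], [-0.1, 0.9, 0, 0, 0, 0], [-0.1, 0.9, 0, 0, 0, 0], [-0.1, 0.9, 0, 0, 0, 0], [-0.1, 0.6, 0, 0, 0, 0], [0, 0, 0, 0, 0, 0], [0, 0, 0, 0, 0, 0], [0, 0, 0, 0, 0, 0]]])

```text
clock: 9.2
position: [0.6224, -0.3256, 0.5017]
ee_rot: [0.991, 0.134, -0.004, 0.002]
ft_force: [0.3, 0.1, -0.7]
grip_width: 1.002
```

```bash
python3 - <<'E'
from h import *
st();c=snap('wrist','w8')
for n,p in (('paddle top',(0,-.125,.192)),('strtop',(0,-.07,.214)),('collar',(0,-.125,.12))): print(n,proj(c,r2w(*p)).round(1))
E
```

```text
clk 9.2 tcp [ 0.6224 -0.3256  0.5017] tip rack mm [ -11.  -138.   328.3] yaw 15.45 tiltfix [ 0.02  0.1  -0.  ] F [ 0.3  0.1 -0.7] w 1.002 j [ 0.71  0.54 -0.5   1.02  0.26  1.65  0.55]
paddle top [266.6 167.9]
strtop [266.8 112.4]
collar [264.9 155.5]
```

View pics/w8.png

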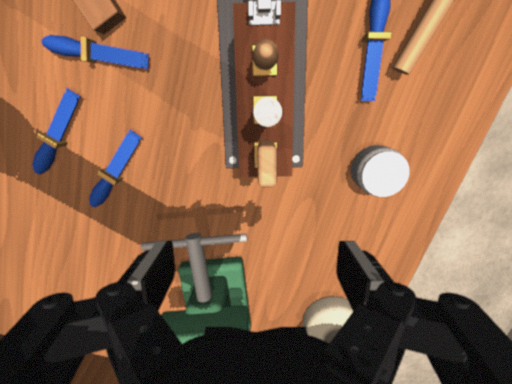

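```bash
python3 - <<'E'
from h import *
c=load('w8'); cv2.imwrite('pics/w8c.png',cv2.resize(c['color'][20:200,200:330,::-1],None,fx=3.2,fy=3.2,interpolation=cv2.INTER_CUBIC))
E
```

```text
(no output)
```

View pics/w8c.png

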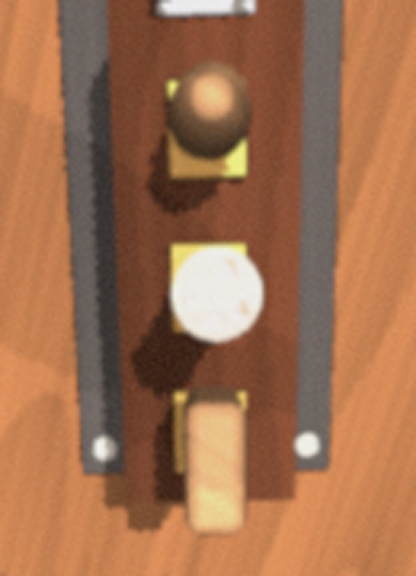

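Emit:
servo_tool(motion=[[[0.22, -0.26, 0, 0.02, 0.1, -0.24], [0, 0, 0.5, 0, 0, 0], [0, 0, 0.5, 0, 0, 0], [0, 0, 0.5, 0, 0, 0], [0, 0, 0, 0, 0, 0], [0, 0, 0, 0, 0, 0]]])

```text
clock: 9.85
position: [0.633, -0.2964, 0.4291]
ee_rot: [0.988, 0.154, 0.004, -0.0]
ft_force: [0.1, 0.4, -0.1]
grip_width: 1.004
```

```bash
python3 - <<'E'
from h import *
st();c=snap('wrist','w9')
for n,p in (('paddle top',(0,-.125,.192)),('strtop',(0,-.07,.214)),('collar',(0,-.125,.12))): print(n,proj(c,r2w(*p)).round(1))
E
```

```text
clk 9.85 tcp [ 0.633  -0.2964  0.4291] tip rack mm [  10.6 -112.9  255.7] yaw 17.68 tiltfix [ 0.01 -0.1   0.  ] F [ 0.1  0.4 -0.1] w 1.004 j [ 0.71  0.54 -0.52  1.17  0.26  1.48  0.53]
paddle top [240.5 218.7]
strtop [239.4 154.9]
collar [243.4 191.7]
```

View pics/w9.png

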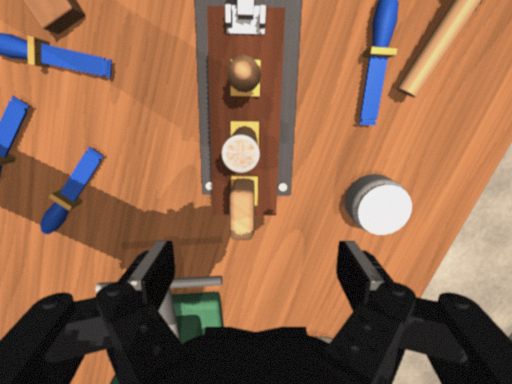

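Emit:
servo_tool(motion=[[[-0.21, 0.24, 0, 0, -0.1, 0.2], [0, 0, 0, 0, 0, 0], [0, 0, 0, 0, 0, 0], [0, 0, 0, 0, 0, 0]]])

```text
clock: 10.3
position: [0.6265, -0.3123, 0.4333]
ee_rot: [0.99, 0.144, 0.002, 0.002]
ft_force: [-0.1, 0.4, 0.3]
grip_width: 0.999
```

```bash
python3 - <<'E'
from h import *
st()
E
```

```text
clk 10.3 tcp [ 0.6265 -0.3123  0.4333] tip rack mm [  -1.1 -126.8  259.9] yaw 16.58 tiltfix [ 0.05 -0.04  0.  ] F [-0.1  0.4  0.3] w 0.999 j [ 0.72  0.54 -0.52  1.16  0.26  1.5   0.54]
```

Down 108 mm to tip z ≈ 152, with checks along the way.

Emit:
servo_tool(motion=[[[0.02, -0.03, 0.3, 0.05, -0.04, 0], [0, 0, 0.4, 0, 0, 0], [0, 0, 0.4, 0, 0, 0], [0, 0, 0, 0, 0, 0], [0, 0, 0, 0, 0, 0], [0, 0, 0, 0, 0, 0]]])

```text
clock: 10.9
position: [0.6273, -0.3094, 0.3743]
ee_rot: [0.989, 0.145, -0.001, -0.001]
ft_force: [0.2, -0.1, 0.6]
grip_width: 0.996
```

```bash
python3 - <<'E'
from h import *
st();c=snap('wrist','w10')
for n,p in (('paddle top',(0,-.125,.192)),('strtop',(0,-.07,.214))): print(n,proj(c,r2w(*p)).round(1))
E
```

```text
clk 10.9 tcp [ 0.6273 -0.3094  0.3743] tip rack mm [-2.000e-01 -1.231e+02  2.009e+02] yaw 16.63 tiltfix [-0.02  0.01  0.  ] F [ 0.2 -0.1  0.6] w 0.996 j [ 0.73  0.56 -0.51  1.25  0.27  1.39  0.52]
paddle top [255.  238.9]
strtop [254.9 153.5]
```

View pics/w10.png

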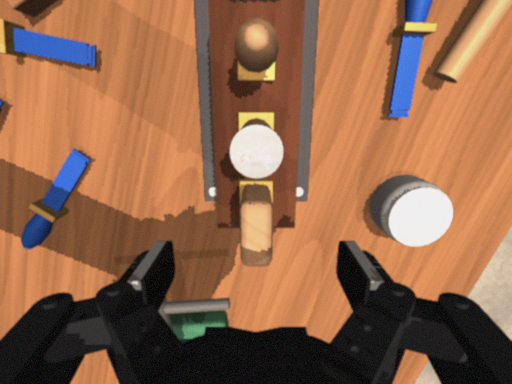

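Emit:
servo_tool(motion=[[[0, 0.03, 0.35, 0, 0, 0], [0, 0, 0.35, 0, 0, 0], [0, 0, 0.2, 0, 0, 0], [0, 0, 0, 0, 0, 0], [0, 0, 0, 0, 0, 0]]])

```text
clock: 11.45
position: [0.6284, -0.311, 0.329]
ee_rot: [0.989, 0.145, 0.001, 0.0]
ft_force: [-0.1, 0.5, 0.2]
grip_width: 0.996
```

```bash
python3 - <<'E'
from h import *
st();c=snap('scene','s11')
cv2.imwrite('pics/s11c.png',cv2.resize(c['color'][120:300,120:320,::-1],None,fx=3.3,fy=3.3,interpolation=cv2.INTER_CUBIC))
E
```

```text
clk 11.45 tcp [ 0.6284 -0.311   0.329 ] tip rack mm [   0.9 -125.6  155.6] yaw 16.62 tiltfix [ 0.01 -0.03  0.  ] F [-0.1  0.5  0.2] w 0.996 j [ 0.73  0.59 -0.51  1.3   0.28  1.31  0.51]
```

View pics/s11c.png

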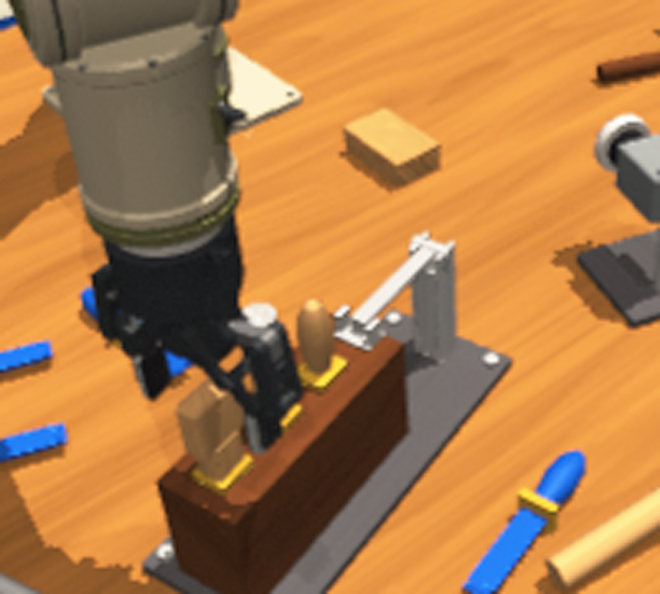

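Emit:
servo_tool(motion=[[[0, 0, 0, 0, 0, 0], [0, 0, 0, 0, 0, 0], [0, 0, 0, 0, 0, 0], [0, 0, 0, 0, 0, 0], [0, 0, 0, 0, 0, 0], [0, 0, 0, 0, 0, 0], [0, 0, 0, 0, 0, 0], [0, 0, 0, 0, 0, 0]]], jaw=255, force=60)

```text
clock: 12.3
position: [0.6287, -0.3112, 0.3312]
ee_rot: [0.99, 0.144, 0.002, 0.001]
ft_force: [0.4, -0.9, -0.4]
grip_width: 0.221
```

```bash
python3 - <<'E'
from h import *
st()
E
```

```text
clk 12.3 tcp [ 0.6287 -0.3112  0.3312] tip rack mm [   1.5 -126.1  157.8] yaw 16.61 tiltfix [ 0.03 -0.05  0.  ] F [ 0.4 -0.9 -0.4] w 0.221 j [ 0.73  0.59 -0.51  1.3   0.28  1.31  0.52]
```

Emit:
servo_tool(motion=[[[0, 0, -0.3, 0, 0, 0], [0, 0, -0.3, 0, 0, 0], [0, 0, -0.3, 0, 0, 0], [0, 0, 0, 0, 0, 0]]])

```text
clock: 12.7
position: [0.6285, -0.311, 0.3811]
ee_rot: [0.99, 0.144, 0.003, 0.001]
ft_force: [0.1, 0.3, -0.7]
grip_width: 0.22
```

```bash
python3 - <<'E'
from h import *
st();c=snap('scene','s12')
cv2.imwrite('pics/s12c.png',cv2.resize(c['color'][120:300,120:320,::-1],None,fx=3.3,fy=3.3,interpolation=cv2.INTER_CUBIC))
E
```

```text
clk 12.7 tcp [ 0.6285 -0.311   0.3811] tip rack mm [   1.5 -126.   207.7] yaw 16.61 tiltfix [ 0.04 -0.06  0.  ] F [ 0.1  0.3 -0.7] w 0.22 j [ 0.73  0.56 -0.51  1.24  0.27  1.4   0.53]
```

View pics/s12c.png

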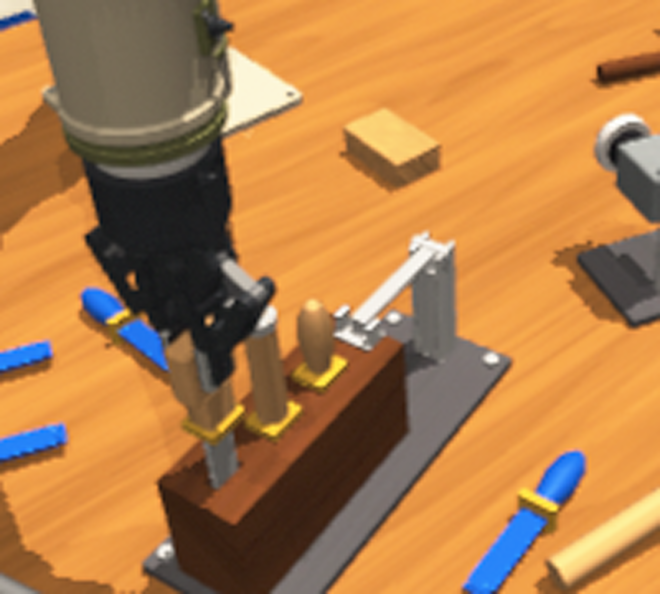

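Chisel rises with the gripper, no side load. Continue straight up.

Emit:
servo_tool(motion=[[[0, 0, -0.3, 0, 0, 0], [0, 0, -0.35, 0, 0, 0], [0, 0, -0.35, 0, 0, 0], [0, 0, -0.35, 0, 0, 0], [0, 0, -0.35, 0, 0, 0], [0, 0, -0.3, 0, 0, 0], [0, 0, 0, 0, 0, 0], [0, 0, 0, 0, 0, 0], [0, 0, 0, 0, 0, 0]]])

```text
clock: 13.65
position: [0.6272, -0.3106, 0.4858]
ee_rot: [0.989, 0.145, 0.001, -0.0]
ft_force: [-0.4, 0.3, -1.6]
grip_width: 0.229
```

```bash
python3 - <<'E'
from h import *
st();c=snap('scene','s13')
cv2.imwrite('pics/s13c.png',cv2.resize(c['color'][80:300,120:320,::-1],None,fx=2.7,fy=2.7,interpolation=cv2.INTER_CUBIC))
E
```

```text
clk 13.65 tcp [ 0.6272 -0.3106  0.4858] tip rack mm [-2.000e-01 -1.247e+02  3.124e+02] yaw 16.65 tiltfix [ 0.   -0.03  0.  ] F [-0.4  0.3 -1.6] w 0.229 j [ 0.7   0.53 -0.52  1.06  0.25  1.6   0.55]
```

View pics/s13c.png

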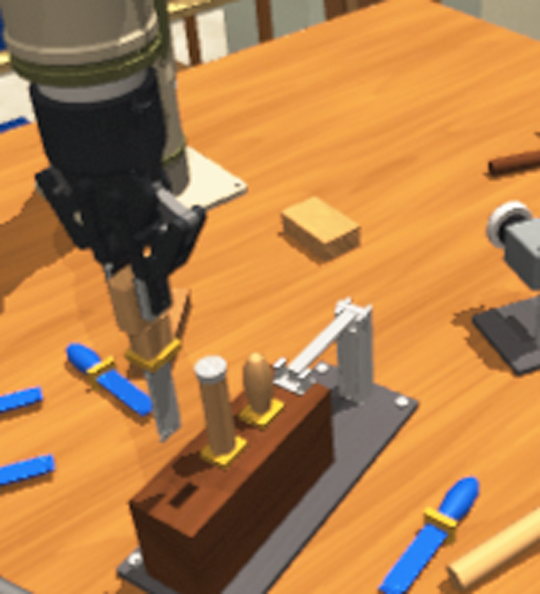

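Emit:
servo_tool(motion=[[[-0.4, 0, 0, 0, -0.03, 0], [-0.6, 0, 0, 0, 0, 0], [-0.6, 0, 0, 0, 0, 0], [-0.5, 0, 0, 0, 0, 0], [-0.3, 0, 0, 0, 0, 0], [0, -0.3, 0, 0, 0, 0], [0, -0.5, 0, 0, 0, 0], [0.08, -0.7, 0, 0, 0, 0], [0.08, -0.7, 0, 0, 0, 0], [0.08, -0.7, 0, 0, 0, 0], [0.08, -0.7, 0, 0, 0, 0], [0.08, -0.5, 0, 0, 0, 0]]])

```text
clock: 14.9
position: [0.464, -0.1419, 0.4743]
ee_rot: [0.99, 0.14, -0.008, -0.005]
ft_force: [-0.6, -0.2, -0.6]
grip_width: 0.226
```

```bash
python3 - <<'E'
from h import *
st()
E
```

```text
clk 14.9 tcp [ 0.464  -0.1419  0.4743] tip rack mm [-111.    85.8  300.9] yaw 16.1 tiltfix [-0.14  0.16  0.  ] F [-0.6 -0.2 -0.6] w 0.226 j [ 0.84  0.04 -0.64  1.67  0.02  1.46  0.47]
```

Emit:
servo_tool(motion=[[[0.09, -0.7, 0, -0.14, 0.16, 0], [0.09, -0.8, 0, 0, 0, 0], [0.09, -0.8, 0, 0, 0, 0], [0.09, -0.8, 0, 0, 0, 0], [0.09, -0.8, 0, 0, 0, 0], [0.09, -0.8, 0, 0, 0, 0], [0.09, -0.8, 0, 0, 0, 0], [0.09, -0.6, 0, 0, 0, 0], [0, -0.3, 0, 0, 0, 0], [0, 0, 0, 0, 0, 0], [0, 0, 0, 0, 0, 0]]])

```text
clock: 16.0
position: [0.4019, 0.1914, 0.4683]
ee_rot: [0.99, 0.142, -0.003, 0.002]
ft_force: [0.2, -0.9, -1.7]
grip_width: 0.224
```

```bash
python3 - <<'E'
from h import *
st()
E
```

```text
clk 16.0 tcp [0.4019 0.1914 0.4683] tip rack mm [-73.8 420.2 294.9] yaw 16.34 tiltfix [ 0.04  0.08 -0.  ] F [ 0.2 -0.9 -1.7] w 0.224 j [ 0.57 -0.09 -1.03  1.76 -0.07  1.44 -0.16]
```

Now turn −34° (tool z +34°).

Emit:
servo_tool(motion=[[[0, 0, 0, 0.04, 0.08, 0.8], [0, 0, 0, 0, 0, 1], [0, 0, 0, 0, 0, 1], [0, 0, 0, 0, 0, 1], [0, 0, 0, 0, 0, 1], [0, 0, 0, 0, 0, 1], [0, 0, 0, 0, 0, 0.6], [0, 0, 0, 0, 0, 0], [0, 0, 0, 0, 0, 0], [0, 0, 0, 0, 0, 0]]])

```text
clock: 17.0
position: [0.4056, 0.178, 0.4654]
ee_rot: [0.988, -0.155, -0.001, 0.002]
ft_force: [0.9, -0.7, -1.2]
grip_width: 0.227
```

```bash
python3 - <<'E'
from h import *
st();c=snap('scene','s15')
cv2.imwrite('pics/s15c.png',cv2.resize(c['color'][60:260,180:380,::-1],None,fx=2.9,fy=2.9,interpolation=cv2.INTER_CUBIC)); snap('wrist','w15')
E
```

```text
clk 17.0 tcp [0.4056 0.178  0.4654] tip rack mm [-73.6 406.5 292. ] yaw -17.88 tiltfix [ 0.05  0.03 -0.  ] F [ 0.9 -0.7 -1.2] w 0.227 j [ 0.64 -0.1  -1.06  1.77 -0.09  1.43 -0.72]
```

View pics/s15c.png

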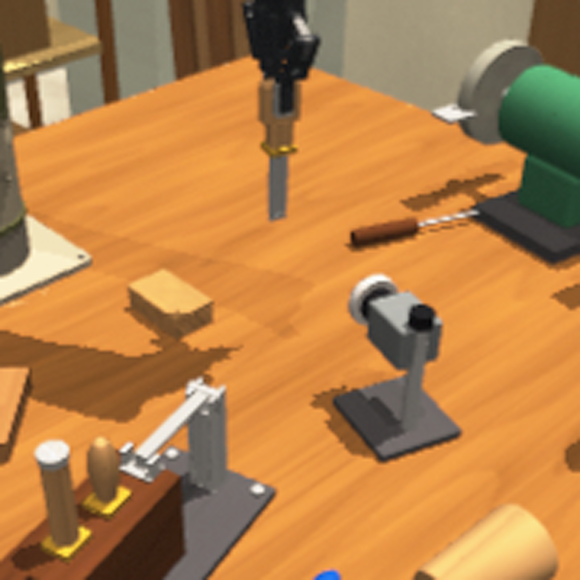

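View pics/w15.png

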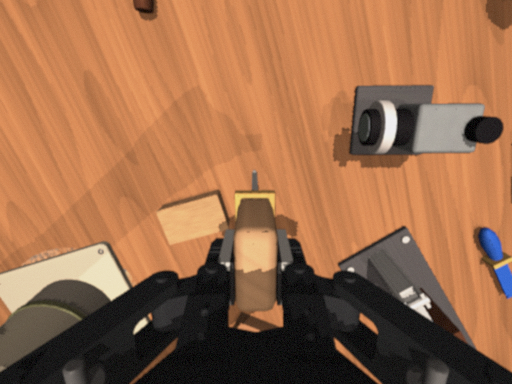

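```bash
python3 - <<'E'
from h import *
from workcell import status
o=status.get_obs(); M=R.from_quat(o['ee_rot']).as_matrix(); p=o['position']
s=load('s15');w=load('w15')
for L in (.293,.298,.303): e=p+M[:,2]*L; print(L,e.round(4),proj(s,e).round(1),proj(w,e).round(1))
col=proj(s,p+M[:,2]*.215); print('handle underside s',col.round(1))
print(tri(ray(s,180+277.5/2.9,60+219/2.9),ray(w,255,172)))
E
python3 - <<'E'
import sys; sys.path.insert(0,'.')
import os; os.chdir('.')
from h import *
s=load('s15');w=load('w15')
cv2.imwrite('pics/s15d.png',np.hstack([cv2.resize(s['color'][70:145,255:295,::-1],None,fx=8,fy=8,interpolation=cv2.INTER_NEAREST),cv2.resize(w['color'][160:235,230:280,::-1],None,fx=8,fy=8,interpolation=cv2.INTER_NEAREST)]))
E
```

```text
0.293 [0.4046 0.1773 0.1725] [274.8 132.8] [254.4 185.1]
0.298 [0.4045 0.1772 0.1675] [274.8 134.2] [254.4 183.7]
0.303 [0.4045 0.1772 0.1625] [274.8 135.5] [254.4 182.4]
handle underside s [275.3 110.7]
(array([0.40571672, 0.18450708, 0.15940836]), [np.float64(0.0031184148825778493), np.float64(0.0031184148825777625)])
```

View pics/s15d.png

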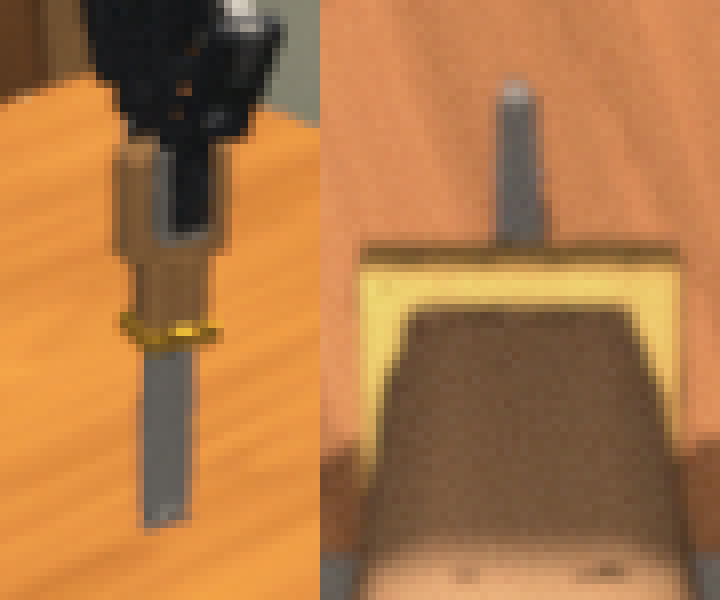

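Emit:
servo_tool(motion=[[[0, -0.4, 0.2, 0.05, 0.03, -0.06], [0.2, -0.4, 0.2, 0, 0, 0], [0.3, -0.15, 0.2, 0, 0, 0], [0.25, 0, 0.15, 0, 0, 0], [0, 0, 0, 0, 0, 0], [0, 0, 0, 0, 0, 0], [0, 0, 0, 0, 0, 0]]])

```text
clock: 17.8
position: [0.4572, 0.2135, 0.4273]
ee_rot: [0.988, -0.152, 0.001, -0.0]
ft_force: [0.1, -0.4, -0.9]
grip_width: 0.228
```

```bash
cat >> h.py <<'E'
def fin(L=.303,V=(.467,.210,.120)):
    from workcell import status
    o=status.get_obs(); M=R.from_quat(o['ee_rot']).as_matrix(); e=o['position']+M[:,2]*L
    print('edge',e.round(4),'tool shift units',(M.T@(np.array(V)-e)/.05).round(2)); return o['position'],M
E
python3 - <<'E'
from h import *
st();fin()
E
```

```text
clk 17.8 tcp [0.4572 0.2135 0.4273] tip rack mm [-13.  426.  253.9] yaw -17.43 tiltfix [-0.01 -0.02  0.  ] F [ 0.1 -0.4 -0.9] w 0.228 j [ 0.52  0.19 -1.15  1.7   0.18  1.37 -0.96]
edge [0.4578 0.2135 0.1243] tool shift units [0.2  0.01 0.09]
```

Emit:
servo_tool(motion=[[[0.18, 0.01, 0.09, 0, 0, 0], [0, 0, 0, 0, 0, 0], [0, 0, 0, 0, 0, 0], [0, 0, 0, 0, 0, 0], [0, 0, 0, 0, 0, 0]]])

```text
clock: 18.3
position: [0.4654, 0.2101, 0.424]
ee_rot: [0.988, -0.152, 0.003, 0.0]
ft_force: [-0.3, 0.7, -2.3]
grip_width: 0.221
```

```bash
python3 - <<'E'
from h import *
st();p,M=fin()
s=snap('scene','s17');w=snap('wrist','w17');t=snap('top','t17')
e=p+M[:,2]*.303
print(proj(s,e)); np.save('e.npy',e)
cv2.imwrite('pics/s17d.png',np.hstack([cv2.resize(s['color'][90:230,240:360,::-1],None,fx=4,fy=4,interpolation=cv2.INTER_CUBIC)]))
E
```

```text
clk 18.3 tcp [0.4654 0.2101 0.424 ] tip rack mm [ -5.6 420.  250.6] yaw -17.45 tiltfix [ 0.   -0.06  0.  ] F [-0.3  0.7 -2.3] w 0.221 j [ 0.51  0.21 -1.14  1.69  0.2   1.37 -0.97]
edge [0.467  0.2096 0.121 ] tool shift units [-0.   -0.01  0.02]
[294.81178822 150.11566364]
```

View pics/s17d.png

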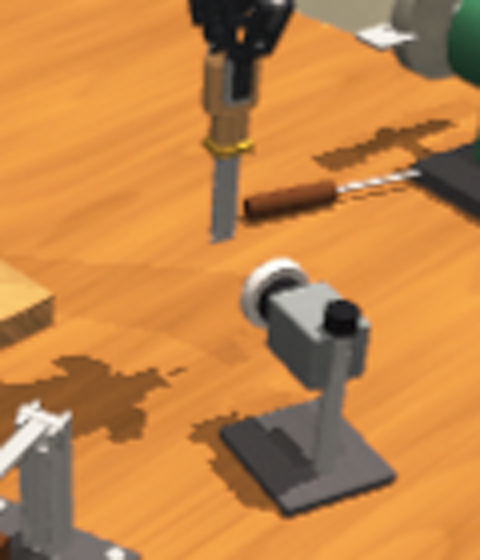

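View pics/w17.png

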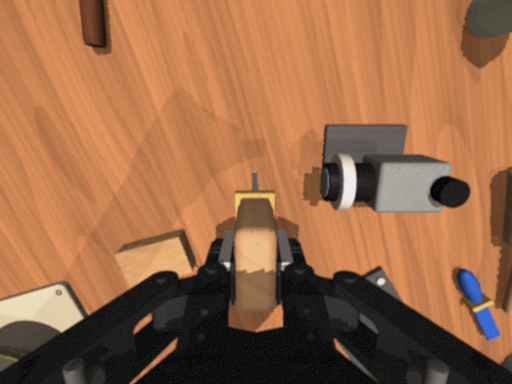

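View pics/s17.png

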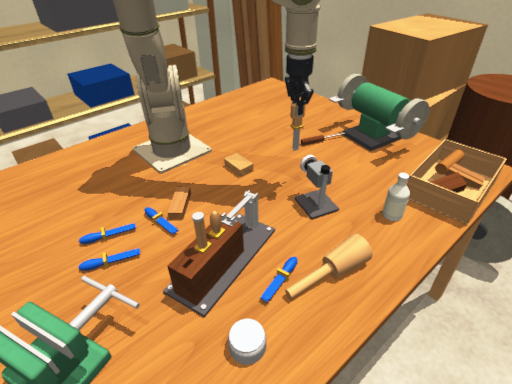

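```bash
python3 - <<'E'
from h import *
w=load('w17'); e=np.load('e.npy')
l=onz(w,321,182,.12); k=onz(w,453,192,.161); a=(k-l)[:2]; print('lens',l,'knob',k,np.linalg.norm(a),np.degrees(np.arctan2(a[1],a[0])))
u=np.array([np.cos(np.radians(-17.5)),np.sin(np.radians(-17.5))]); print('view est',l[:2]-.07*u,k[:2]-.175*u,'edge',e, 'pred px',proj(w,e).round(1))
yw=np.array([-u[1],u[0],0]); print('near corner',proj(w,e+.011*yw).round(1))
s=load('s17'); 
for p in (e+.011*yw,e-.011*yw): print(((proj(s,p)-[240,90])*4).round(0))
E
```

```text
lens [0.53137639 0.18970089 0.12      ] knob [0.6331124  0.15997082 0.161     ] 0.10599100580350275 -16.289819016710357
view est [0.4646162 0.2107503] [0.46621194 0.21259434] edge [0.4669542  0.20960523 0.12097951] pred px [254.6 182.6]
near corner [254.6 172. ]
[231. 237.]
[207. 244.]
```

Emit:
servo_tool(motion=[[[0, 0, 0.02, 0, -0.04, 0], [0, 0, 0, 0, 0, 0], [0, 0, 0, 0, 0, 0], [0, 0, 0, 0, 0, 0], [0, 0, 0, 0, 0, 0]]])

```text
clock: 18.95
position: [0.4653, 0.2102, 0.4228]
ee_rot: [0.988, -0.152, 0.001, 0.0]
ft_force: [0.2, 0.6, -0.8]
grip_width: 0.229
```

```bash
python3 - <<'E'
from h import *
from workcell import status,order
st();fin(); v=np.abs(status.get_obs()['joint_velocities']).max(); print(v)
s=load('s17'); cv2.imwrite('pics/s17r.png',cv2.resize(s['color'][180:310,150:280,::-1],None,fx=4,fy=4,interpolation=cv2.INTER_CUBIC))
E
```

```text
clk 18.95 tcp [0.4653 0.2102 0.4228] tip rack mm [ -6.2 420.5 249.4] yaw -17.43 tiltfix [ 0.   -0.02  0.  ] F [ 0.2  0.6 -0.8] w 0.229 j [ 0.51  0.22 -1.14  1.69  0.2   1.37 -0.97]
edge [0.4657 0.21   0.1198] tool shift units [ 0.02 -0.01 -0.  ]
0.0022346062087388132
```

View pics/s17r.png

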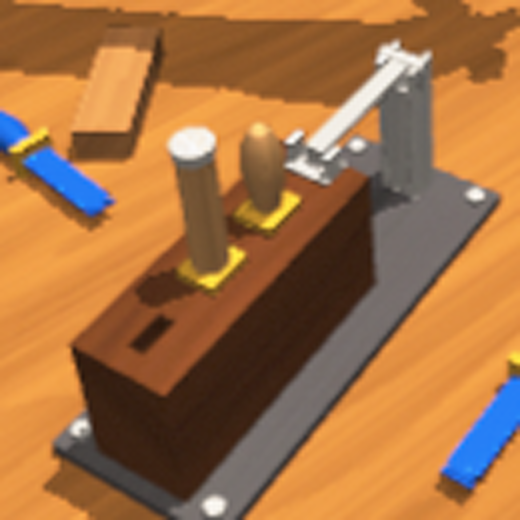

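The latch lies level between the cheeks, the straight and pear tools are still in their slots, and the chisel's own slot is empty. I'm handing in.

```bash
python3 -c "
from workcell import order
print(order.hand_in())"
```

```text
the job is handed in; nothing more can be done
None
```

The job is handed in at about 19 s on the robot clock, and my last checks met the task's limits. The hand-in itself gives no verdict.

- **Latch:** I pushed the bar down with closed fingertips until it stopped. The fingertip height then was 129 mm, which is the bar's top face when closed. The last scene picture shows the bar level between the cheeks.
- **Chisel:** I gripped the paddle by its flats, drew it straight up and carried it around the robot side of the rack. It did not shift in the grip. The gripper was never brought close to the camera, and no bump showed in the force readings.
- **Edge position:** The edge is computed from the arm pose as (0.466, 0.210, 0.120) m. Its position in the pictures agrees with that to about a pixel.
- **View point:** I aimed for (0.467, 0.210, 0.120) m. Separate estimates from the lens, knob and foot of the camera stand agreed to within about 4 mm, inside the 15 mm allowed.
- **Angles:** The tool is within about 0.1° of vertical. The flat is within about 1° of square to the lens, as the camera's heading measured between −16.3° and −18.9°, mostly near −17.5°.
- **Other tools:** The straight and pear tools look unmoved in their slots. I judged this by eye and did not re-measure them.

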